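# Sort the finished prints into the project trays

### The job

Sort the five blue 3D-printed parts on the bench into the three trays by kind, as the white pictogram on each tray's tab shows: both gears and both links lying flat on the floor of their trays, side by side and not on top of one another, and the chess rook standing upright in its tray. Do not knock over the glue stick that stands among them.

Things in the scene. Friction and masses are not known exactly. Their poses are not given: they have to be found in the camera images.
- gear_big_c (a point): The larger gear: a flat blue 3D-printed spur gear lying flat, 50 mm across its 12 tooth tips, 24 mm thick, about 30 g; teeth 6 mm wide with flat tips, in opposite pairs, one pair along its own x axis. The point is its centre, 12 mm above its underside; z is its axis, up. Any yaw.
- gear_small_c (a point): The smaller gear: a flat blue 3D-printed spur gear lying flat, 38 mm across its 10 tooth tips, 24 mm thick, about 20 g; teeth 5 mm wide with flat tips, in opposite pairs, one pair along its own x axis. The point is its centre, 12 mm above its underside; z is its axis, up. Any yaw.
- link_long_c (a point): The longer link: a straight blue 3D-printed link (flat bar with rounded ends and a dark pin hole near each end) lying flat, 68 mm long along its own y, 20 mm wide along its own x with straight parallel sides, 24 mm thick, about 25 g. The point is its centre, 12 mm above its underside; z up. Its length starts within 0.6 rad of the world y axis.
- link_short_c (a point): The shorter link: a straight blue 3D-printed link (flat bar with rounded ends and a dark pin hole near each end) lying flat, 48 mm long along its own y, 20 mm wide along its own x with straight parallel sides, 24 mm thick, about 18 g. The point is its centre, 12 mm above its underside; z up. Its length starts within 0.6 rad of the world y axis.
- rook_c (a point): A blue 3D-printed chess rook standing upright, 50 mm tall, about 25 g: foot 34 mm in diameter and 7 mm high, stem 22 to 24 mm in diameter, head a cylinder 30 mm in diameter from 35 to 44 mm above its underside, low battlements above. The point is on its axis at half height, 25 mm above its underside; z up.
- tray_gears: One of three equal fixed trays in a row beyond the parts, order shuffled, yaw within 0.15: grey open box 116 (x) x 146 (y) mm outside, 110 x 140 inside, rim 15 mm and floor 3 mm above the table. Origin: centre of its underside; x points to the tab, z up. A black tab, 12 mm high, on the side away from the robot reaches x = 102 mm; its white pictogram shows a gear: for the gears.
- tray_links: One of three equal fixed trays in a row beyond the parts, order shuffled, yaw within 0.15: grey open box 116 (x) x 146 (y) mm outside, 110 x 140 inside, rim 15 mm and floor 3 mm above the table. Origin: centre of its underside; x points to the tab, z up. A black tab, 12 mm high, on the side away from the robot reaches x = 102 mm; its white pictogram shows a bar with two holes: for the links.
- tray_rooks: One of three equal fixed trays in a row beyond the parts, order shuffled, yaw within 0.15: grey open box 116 (x) x 146 (y) mm outside, 110 x 140 inside, rim 15 mm and floor 3 mm above the table. Origin: centre of its underside; x points to the tab, z up. A black tab, 12 mm high, on the side away from the robot reaches x = 102 mm; its white pictogram shows the outline of a rook: for the rook.
- glue_c (a point): A loose glue stick standing upright in the same row as the parts, a bystander: white tube, yellow cap, 27 mm in diameter, 80 mm tall, 80 g; the point is on its axis 40 mm up. The row (parts, glue stick and a low black case 28 x 40 x 14 mm that plays no part) runs along world y in shuffled order, neighbours at least 80 mm apart: fingers have most room on the sides facing to and from the robot.
There are look-alikes about, which are no part of the job. What is shaped like the part that bears gear_small_c but brown or pink is not meant.

How it is judged:
At the end, for the whole second after the job is handed in: Gears, links and rook are each in the tray showing their kind, centres inside its walls and at most 6 mm above resting on its floor; gears and links flat (either face up), rook upright, within 0.15 rad; all slower than 0.02 m/s; the glue stick still upright within 0.3 rad (x of gear_big_c in the frame of tray_gears between -0.053 and 0.053 m and y of gear_big_c in the frame of tray_gears between -0.068 and 0.068 m and z of gear_big_c in the frame of tray_gears between 0 and 0.021 m and (angle between gear_big_c's own z axis and vertical below 0.15 rad or angle between gear_big_c's own z axis and vertical above 2.99 rad) and linear speed of each of gear_big, gear_small, link_long, link_short, rook below 0.02 m/s and x of gear_small_c in the frame of tray_gears between -0.053 and 0.053 m and y of gear_small_c in the frame of tray_gears between -0.068 and 0.068 m and z of gear_small_c in the frame of tray_gears between 0 and 0.021 m and (angle between gear_small_c's own z axis and vertical below 0.15 rad or angle between gear_small_c's own z axis and vertical above 2.99 rad) and x of link_long_c in the frame of tray_links between -0.053 and 0.053 m and y of link_long_c in the frame of tray_links between -0.068 and 0.068 m and z of link_long_c in the frame of tray_links between 0 and 0.021 m and (angle between link_long_c's own z axis and vertical below 0.15 rad or angle between link_long_c's own z axis and vertical above 2.99 rad) and x of link_short_c in the frame of tray_links between -0.053 and 0.053 m and y of link_short_c in the frame of tray_links between -0.068 and 0.068 m and z of link_short_c in the frame of tray_links between 0 and 0.021 m and (angle between link_short_c's own z axis and vertical below 0.15 rad or angle between link_short_c's own z axis and vertical above 2.99 rad) and x of rook_c in the frame of tray_rooks between -0.053 and 0.053 m and y of rook_c in the frame of tray_rooks between -0.068 and 0.068 m and z of rook_c in the frame of tray_rooks between 0 and 0.034 m and angle between rook_c's own z axis and vertical below 0.15 rad and angle between glue_c's own z axis and vertical below 0.3 rad); the robot touches nothing.
It fails at once if the glue stick is knocked over (leans more than 0.5 rad) (angle between glue_c's own z axis and vertical above 0.5 rad).
It also fails if it takes over 128 s, if anything falls off the work surface, if the arm or the gripper's body presses on something with over 40 N, if the wrist force passes 120 N, or if a joint passes its speed limit or range.

### The arm

A 6-joint arm with a two-finger parallel gripper is mounted at the origin on the work surface. World frame = base frame: x ahead of the robot, y to its left, z up, the work surface at z = 0. Lengths are in m, angles in rad, forces in N, time in s.
With the tool pointing down it reaches from about 0.375 to 0.975 m from the base axis. Payload 3.8 kg.
Tool frame: the origin (TCP) lies midway between the tips of the shut fingers; the grasp point (between the pads) lies 19 mm behind it; z points along the fingers, y is the line along which they close (so a half turn about z gives the same grasp; the last joint's range is limited). The gripper opens to 85 mm and grips with 20 to 120 N. Pads are 22 mm wide; open, the fingers measure 114 mm over their backs; the gripper's body (76 mm by 85 mm) begins 54 mm behind the grasp point. The pads swing forward as they close: fully open they stand 13 mm farther back than shut.
Start: joints at [-1.366, 0.264, 1.604, -0, 1.274, -0.037], TCP at [0.162, -0.655, 0.231] pointing down, gripper open.
Joint ranges: [-2.63, 2.63], [-0.94, 2.18], [0.31, 2.57], [-1.31, 4.45], [0, 2.66], [-2.55, 2.55]. Speed limits (rad/s): [2.57, 2.57, 3.14, 3.14, 3.14, 3.14].

### API

Orientations are given as a rotation vector (axis times angle).
In Python, from workcell import bot gives the robot as it stands.
- The arm moves only by the tool servo_tool, never from a script. Its argument "series" is a list of rows, each a list of 7 numbers: the shift along the world's x, y, z in units of 0.15 m (1.0 is 0.15 m), then the turn, a rotation vector about the world's x, y, z in units of 180 degrees (1.0 is 180 degrees), then the closure, from 0 (fully open) to 1 (shut). A call has 1 to 20 rows; each row is the pose to reach, as a shift and turn from the pose commanded when the call began, turning the shorter way round; what a row does not reach only later rows make up. A row lasts 1/10 s, in which the tool goes at most 50 mm and 8.59 degrees, less where a joint would pass 70% of its speed; a pose out of reach is approached as far as the arm can. A call with a number of a shift or a turn outside -1 to 1 is refused whole. A call with a gripper value outside its range is refused whole. The fingers move at their own pace and stop on an object; "newtons" is the grip in N (left out, the last holds). Time passes only in rows, so rows that repeat a pose let the fingers close. It gives the time, the measured TCP pose, the force, the opening and the grip force at its end, in the units of the state.
- bot.read_state(): the state, without advancing time (a new reading comes with each control period).
- bot.read_camera(name): name is "scene" or "top" or "wrist"; returns the picture (480x640x3 uint8, red, green, blue); there is no depth.
- bot.camera_info(name): a dict with "vertical_fov" (degrees; the focal length in pixels is half the picture's height over the tangent of half this angle, whatever the lens; pixels are square), "cx", "cy" (the principal point, pixels), "R" (3x3) and "t" (3): a world point X has camera coordinates R X + t. Camera axes: x right, y down, z forward; pixel columns grow to the right and rows downward; lengths in m; the calibration is good to about 2 mm. A picture is of the moment at which its call begins: read the wrist's pose just before it. camera_info takes no time and is no camera call; for the wrist camera it gives the pose at the moment of the call.
- bot.finish_job(): hands the job in; it is judged then, once.
Trained networks look in the newest picture that a camera, given by its name, has taken for a name from the list of things; names that differ only in an ending like _2 or _b are one class to them, and where a whole thing is asked for, a point or a joint stands for the part that bears it (a point fixed in the world has none). Each returns a list of dicts, best first, with "score" (0 to 1); they miss things now and then, are a little off and sometimes report something else, mostly with a low value. They report only what shows in the picture. A call takes as long as a camera call. They do not tell look-alikes from the thing itself.
- bot.recognise(target, camera): "box" ([left, top, right, bottom] as shares, 0 to 1, of the picture: columns of its width, rows of its height, round what is visible of it).
- bot.trace(target, camera): "mask" (480x640 bool, what is visible of it) and "box" ([left, top, right, bottom] as shares, 0 to 1, of the picture: columns of its width, rows of its height, round what is visible of it).
- bot.mark_of(target, camera): "at" ([row, column] as shares, 0 to 1, of the picture: columns of its width, rows of its height: a listed point, or the origin of a listed thing).
The state is a dict: "time": time; "q": joint angles; "joint_vel": joint speeds; "joint_torque": joint torques, N m; "tool_pos": TCP position; "tcp_rot": TCP orientation; "wrist_force": force on the tool from outside, world axes, zero at the start; "torque": the same for the moment, N m; "width": opening from 0.0 (shut) to 1.0 (fully open); "grip_force": force on a finger pad.
Only numpy, scipy, OpenCV 4.12 (cv2) and the standard library are available. Lean on these libraries where they do the work, as an engineer would, in place of code of your own. Each camera call takes 0.05 s, during which the arm holds its last target. There are 200 camera calls.

## Working session

There is one attempt and no reset: what is moved stays moved. The work goes in short steps, Python scripts to look and compute and a tool call to move; the robot and the scene stay as the last step left them, time stands still between calls to the robot, and variables do not carry over. Pictures are saved under pics/ and viewed, at most 14 in all, crops included, and the job is handed in when it is done.

Besides the shell and the picture viewer there is one more tool, called after "Request:" as name(argument=value, ...), one argument or row to a line, values as JSON. servo_tool: Moves the arm, as the interface text tells. Shifts and turns lie within -1 to 1; 1 stands for 0.15 m of shift or 180 degrees of turn. Its arguments: {"type":"object","properties":{"series":{"type":"array","items":{"type":"array","items":{"type":"number"}}},"newtons":{"type":"number"}},"required":["series"]}

```bash
mkdir -p pics; ls; python3 - <<'E'
from workcell import bot
import cv2
s=bot.read_state();print(s['time'],s['tool_pos'],s['tcp_rot'],s['width'])
for c in ['top','scene']:
    im=bot.read_camera(c);cv2.imwrite(f'pics/{c}0.png',im[...,::-1])
    i=bot.camera_info(c);print(c,i)
E
```

```text
pics
0.0 [ 0.16149511 -0.65463968  0.22994196] [-3.11642453e+00 -3.78685121e-01  2.95991011e-04] 1.001001902572537
top {'vertical_fov': 42.68200742869584, 'cx': 327.43361142957997, 'cy': 243.22597845733912, 'R': array([[-0.01591462, -0.99985194,  0.00654393],
       [-0.99923965,  0.01567122, -0.0357007 ],
       [ 0.03559287, -0.00710712, -0.9993411 ]]), 't': array([-0.00372146,  0.4504603 ,  1.1743679 ])}
scene {'vertical_fov': 43.158282135166544, 'cx': 321.6464705134051, 'cy': 236.42128895243835, 'R': array([[-0.16795406,  0.98576457,  0.00772286],
       [ 0.76882057,  0.13588665, -0.62485979],
       [-0.61701407, -0.09901025, -0.78069879]]), 't': array([ 0.08053676, -0.31909339,  1.26162002])}
```

View pics/top0.png

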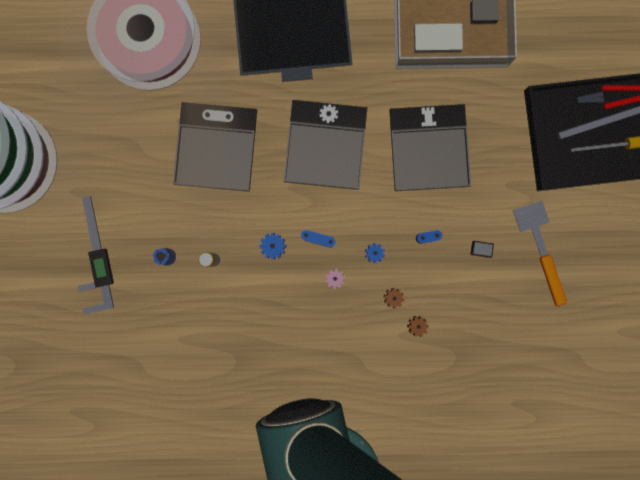

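View pics/scene0.png

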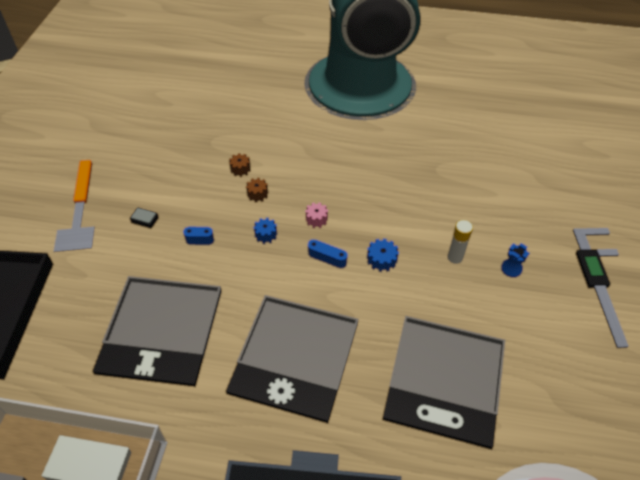

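Top view: the tray order from left is links (215,155), gears (325,150), rook (430,150). 

What could be taken for the targets:
- **Gears:** the blue ones at (272,246) big and (375,253) small are meant. The pink (335,279) and brown (394,298), (418,326) look-alikes are not.
- **Links:** blue long (318,239) and short (429,237).
- **Rook:** (163,257).
- **Bystanders:** glue stick (207,260), black case (482,249).

```bash
cat > h.py <<'E'
import numpy as np,cv2
from workcell import bot
def cam(c):
    i=bot.camera_info(c);f=240/np.tan(np.radians(i['vertical_fov']/2))
    return np.array([[f,0,i['cx']],[0,f,i['cy']],[0,0,1]]),np.array(i['R']),np.array(i['t'])
def ray(C,px,z):
    K,R,t=C;px=np.atleast_2d(px).astype(float)
    d=(np.linalg.inv(K)@np.c_[px,np.ones(len(px))].T).T@R
    o=-R.T@t
    return o+d*((z-o[2])/d[:,2])[:,None]
def blue(im):
    h=cv2.cvtColor(im,cv2.COLOR_RGB2HSV)
    return cv2.inRange(h,(100,120,40),(125,255,255))
def blobs(im,a=60):
    n,l,s,c=cv2.connectedComponentsWithStats(cv2.morphologyEx(blue(im),cv2.MORPH_CLOSE,np.ones((3,3))))
    return [(l==k,s[k],c[k]) for k in range(1,n) if s[k][4]>a]
E
python3 - <<'E'
from h import *
C=cam('top');im=cv2.imread('pics/top0.png')[...,::-1].copy()
print('cam',-C[1].T@C[2])
for m,s,c in blobs(im):
    v,u=np.nonzero(m)
    P=ray(C,np.c_[u,v],0.02)[:,:2]
    (x,y),(w,h),a=cv2.minAreaRect((P*1000).astype(np.float32))
    ev,V=np.linalg.eigh(np.cov(P.T));d=V[:,1]
    print(s[4],c.round(1),'rect',round(x),round(y),round(w),round(h),'mean',P.mean(0).round(4),'longaxis yaw from y',np.round(np.arctan2(-d[0]*np.sign(d[1]),abs(d[1])),3))
for n in ['tray_gears','tray_links','tray_rooks','glue_c','rook_c','gear_big_c','gear_small_c']:
    for r in bot.mark_of(n,'top')[:4]:
        p=np.array([r['at'][1]*640,r['at'][0]*480]);print(n,round(r['score'],2),p.round(),ray(C,p,{'g':.012,'t':0,'r':.025}[n[0]] if n!='glue_c' else .04)[0].round(4))
# tray corners: tab outline
g=cv2.cvtColor(im,cv2.COLOR_RGB2GRAY)
for n in ['tray_gears','tray_links','tray_rooks']:
    r=bot.trace(n,'top')[0];v,u=np.nonzero(r['mask']);P=ray(C,np.c_[u,v],.014)[:,:2]
    print(n,cv2.minAreaRect((P*1000).astype(np.float32)))
crop=cv2.resize(im[210:350,130:510],None,fx=2.1,fy=2.1,interpolation=cv2.INTER_CUBIC)
cv2.imwrite('pics/crop1.png',crop[...,::-1])
E
```

```text
cam [ 0.40825944 -0.0024338   1.18970021]
306 [317.4 238.1] rect 460 8 65 18 mean [0.46   0.0083] longaxis yaw from y -0.278
222 [428.9 236.4] rect 460 -205 18 48 mean [ 0.4599 -0.2046] longaxis yaw from y 0.173
432 [272.4 245.5] rect 447 94 46 46 mean [0.4471 0.0942] longaxis yaw from y -1.14
245 [374.5 252.5] rect 431 -100 32 32 mean [ 0.4307 -0.1002] longaxis yaw from y -1.049
125 [161.  256.2] rect 431 307 29 27 mean [0.4303 0.3059] longaxis yaw from y -0.425
tray_gears 0.76 [324. 157.] [ 0.6191 -0.0067  0.    ]
tray_links 0.63 [214. 158.] [0.619 0.207 0.   ]
tray_links 0.58 [370. 255.] [ 0.4263 -0.0928  0.    ]
tray_rooks 0.88 [432. 157.] [ 0.6147 -0.2167  0.    ]
glue_c 0.74 [211. 261.] [0.4192 0.2078 0.04  ]
rook_c 0.76 [165. 256.] [0.4309 0.2967 0.025 ]
gear_big_c 0.85 [275. 243.] [0.452  0.0899 0.012 ]
gear_small_c 0.75 [417. 327.] [ 0.2869 -0.1792  0.012 ]
gear_small_c 0.72 [370. 252.] [ 0.4328 -0.0917  0.012 ]
gear_small_c 0.64 [339. 276.] [ 0.3876 -0.0312  0.012 ]
gear_small_c 0.53 [394. 297.] [ 0.3447 -0.136   0.012 ]
tray_gears ((640.8416137695312, -9.080558776855469), (148.37606811523438, 164.24478149414062), 83.29267883300781)
tray_links ((639.7476196289062, 202.646484375), (147.95582580566406, 160.6576385498047), 83.91748046875)
tray_rooks ((631.2987670898438, -211.1613006591797), (162.32215881347656, 148.08872985839844), 2.5472042560577393)
```

View pics/crop1.png

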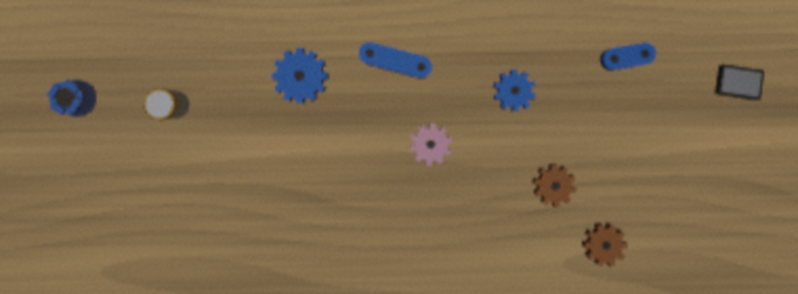

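The crop confirms the choices: blue gears at crop (300,75) and (514,90), blue links at (395,60) and (628,56), and the rook at (68,97). The pink and brown gears are excluded. I'll start with the short link.

Request:
servo_tool(
  series=[
    [0.667, 1, 0, 0, 0, 0.16, 0],
    [0.667, 1, 0, 0, 0, 0.16, 0],
    [0.667, 1, 0, 0, 0, 0.16, 0],
    [0.667, 1, 0, 0, 0, 0.16, 0],
    [0.667, 1, 0, 0, 0, 0.16, 0],
  ],
  newtons=30,
)

```text
time: 1.1
tool_pos: [0.2636, -0.5022, 0.2315]
tcp_rot: [-2.923, -1.149, -0.002]
wrist_force: [-1.1, -0.4, -0.1]
width: 1.0
grip_force: 0.0
```

Request:
servo_tool(
  series=[
    [0.667, 1, 0, 0, 0, 0.16, 0],
    [0.667, 1, 0, 0, 0, 0.16, 0],
    [0.667, 1, 0, 0, 0, 0.16, 0],
    [0.667, 1, 0, 0, 0, 0.16, 0],
    [0.667, 1, 0, 0, 0, 0.16, 0],
  ],
)

```text
time: 1.6
tool_pos: [0.3633, -0.3533, 0.2316]
tcp_rot: [2.547, 1.839, 0.001]
wrist_force: [-0.1, -0.3, 0.5]
width: 0.997
grip_force: 0.0
```

Request:
servo_tool(
  series=[
    [0.656, 1, -0.6, 0, 0, 0.16, 0],
    [0.656, 1, -0.6, 0, 0, 0.16, 0],
    [0.656, 1, -0.6, 0, 0, 0.16, 0],
    [0.656, 1, -0.6, 0, 0, 0.16, 0],
    [0.656, 1, -0.6, 0, 0, 0.16, 0],
    [0.656, 1, -0.6, 0, 0, 0.16, 0],
  ],
)

```text
time: 2.2
tool_pos: [0.4601, -0.2056, 0.1406]
tcp_rot: [-2.013, -2.411, 0.002]
wrist_force: [-0.3, -0.6, 0.2]
width: 0.996
grip_force: 0.0
```

```bash
cat > w.py <<'E'
from h import *
import sys
s=bot.read_state();C=cam('wrist');im=bot.read_camera('wrist')
r=cv2.Rodrigues(np.array(s['tcp_rot']))[0]
print('t',s['time'],'tcp',s['tool_pos'].round(4),'yaw_y',np.arctan2(r[1,1],r[0,1]).round(3),'w',round(s['width'],3))
z=float(sys.argv[2])
for m,q,c in blobs(im,400):
    v,u=np.nonzero(m);P=ray(C,np.c_[u,v],z)[:,:2]
    (x,y),wh,a=cv2.minAreaRect((P*1000).astype(np.float32))
    ev,V=np.linalg.eigh(np.cov(P.T));d=V[:,1]
    print(c.round(),'rect',round(x,1),round(y,1),np.round(wh,1),'mean',P.mean(0).round(4),'yaw',np.round(np.arctan2(-d[0]*np.sign(d[1]),abs(d[1])),3))
cv2.imwrite(f'pics/{sys.argv[1]}.png',im[...,::-1])
E
python3 w.py w1 .022
```

```text
t 2.2 tcp [ 0.4601 -0.2056  0.1406] yaw_y 0.18 w 0.996
[295.  64.] rect 430.9 -101.7 [36.2 37.5] mean [ 0.4308 -0.1016] yaw 0.985
[312. 232.] rect 460.3 -205.9 [18.6 47.3] mean [ 0.46   -0.2053] yaw 0.16
```

View pics/w1.png

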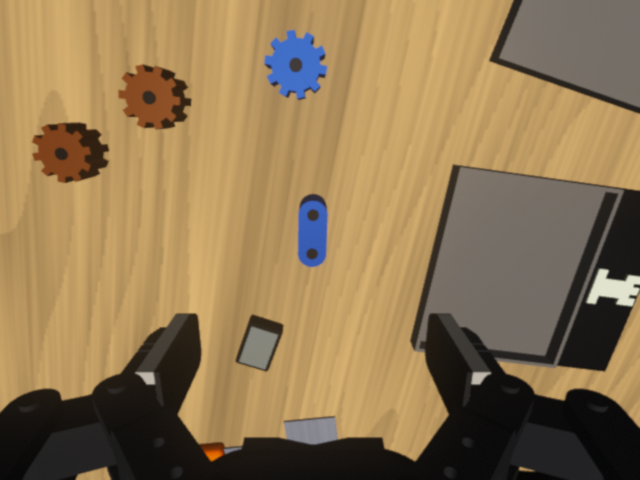

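The wrist view shows the blue short link at (312,232), lined up between the fingers. The map agrees to about 1 mm, so I'll grasp.

Request:
servo_tool(
  series=[
    [0, 0, -0.4, 0, 0, 0, 0],
    [0, 0, -0.7, 0, 0, 0, 0],
    [0, 0, -0.9, 0, 0, 0, 0],
    [0, 0, -0.9, 0, 0, 0, 0.5],
    [0, 0, -0.9, 0, 0, 0, 1],
    [0, 0, -0.9, 0, 0, 0, 1],
    [0, 0, -0.9, 0, 0, 0, 1],
    [0, 0, -0.9, 0, 0, 0, 1],
    [0, 0, -0.9, 0, 0, 0, 1],
    [0, 0, -0.9, 0, 0, 0, 1],
    [0, 0, -0.9, 0, 0, 0, 1],
  ],
)

```text
time: 3.35
tool_pos: [0.4623, -0.2067, 0.0089]
tcp_rot: [2.01, 2.408, 0.001]
wrist_force: [-0.8, -1.3, 6.1]
width: 0.226
grip_force: 30.1
```

Request:
servo_tool(
  series=[
    [0, 0, 0.3, 0, 0, 0, 1],
    [0, 0, 0.667, 0, 0, 0, 1],
    [0.2, 0.3, 0.667, 0, 0, 0, 1],
    [0.4, 0.6, 0.667, 0, 0, 0, 1],
    [0.5, 1, 0.667, 0, 0, 0, 1],
    [0.5, 1, 0.667, 0, 0, 0, 1],
  ],
)

```text
time: 3.95
tool_pos: [0.537, -0.052, 0.1081]
tcp_rot: [2.01, 2.412, 0.004]
wrist_force: [-1.1, -0.3, -0.6]
width: 0.224
grip_force: 29.6
```

Request:
servo_tool(
  series=[
    [0.2, 0.3, 0, 0, 0, 0, 1],
    [0.4, 0.6, 0, 0, 0, -0.04, 1],
    [0.533, 1, 0, 0, 0, -0.091, 1],
    [0.533, 1, 0, 0, 0, -0.091, 1],
    [0.533, 1, 0, 0, 0, -0.091, 1],
  ],
)

```text
time: 4.45
tool_pos: [0.6166, 0.0982, 0.1076]
tcp_rot: [2.332, 2.104, 0.004]
wrist_force: [0.3, 0.3, 0.4]
width: 0.225
grip_force: 29.6
```

Request:
servo_tool(
  series=[
    [0, 0.3, 0, 0, 0, 0, 1],
    [0, 0.47, 0, 0, 0, 0, 1],
    [0, 0.47, 0, 0, 0, 0, 1],
    [0, 0.47, 0, 0, 0, 0, 1],
    [0, 0.47, 0, 0, 0, 0, 1],
  ],
)

```text
time: 4.95
tool_pos: [0.6149, 0.1637, 0.1066]
tcp_rot: [2.337, 2.098, -0.001]
wrist_force: [-0.2, 0.2, 0.5]
width: 0.231
grip_force: 29.6
```

Request:
servo_tool(
  series=[
    [0, 0, -0.25, 0, 0, 0, 1],
    [0, 0, -0.5, 0, 0, 0, 1],
    [0, 0, -0.6, 0, 0, 0, 1],
    [0, 0, -0.633, 0, 0, 0, 1],
    [0, 0, -0.633, 0, 0, 0, 1],
    [0, 0, -0.633, 0, 0, 0, 0.55],
    [0, 0, -0.633, 0, 0, 0, 0.5],
    [0, 0, -0.633, 0, 0, 0, 0.45],
    [0, 0, -0.633, 0, 0, 0, 0.45],
    [0, 0, -0.4, 0, 0, 0, 0.45],
    [0, 0, -0.1, 0, 0, 0, 0.45],
    [0, 0, 0.1, 0, 0, 0, 0],
    [0, 0, 0.2, 0, 0, 0, 0],
    [0, 0, 0.2, 0, 0, 0, 0],
  ],
)

```text
time: 6.35
tool_pos: [0.617, 0.1656, 0.1393]
tcp_rot: [2.335, 2.098, 0.008]
wrist_force: [1.3, -0.4, 0.3]
width: 0.994
grip_force: 0.0
```

```bash
python3 w.py w2 .025
```

```text
t 6.35 tcp [0.617  0.1656 0.1393] yaw_y -0.107 w 0.994
[14. 63.] rect 452.7 291.5 [30.  18.7] mean [0.4514 0.2923] yaw -0.347
[310. 234.] rect 616.5 165.9 [50.2 19.5] mean [0.6163 0.1661] yaw -0.111
[101. 348.] rect 449.0 94.2 [49.3 48.2] mean [0.4499 0.0946] yaw 1.338
```

View pics/w2.png

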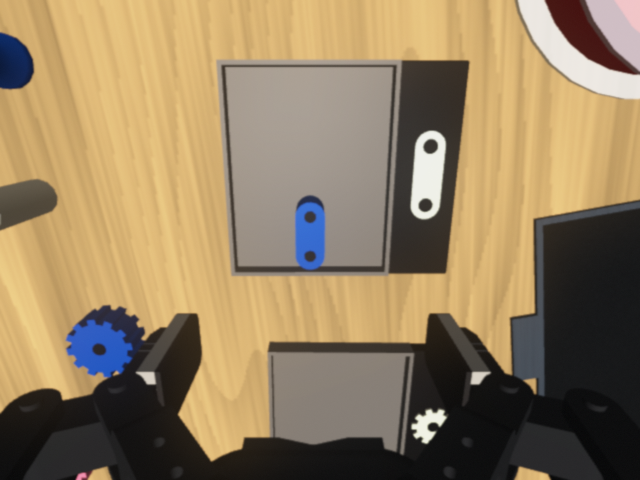

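The short link lies flat in the links tray at (310,234) with room above it. Next, the long link.

Request:
servo_tool(
  series=[
    [-0.3, -0.3, 0, 0, 0, 0, 0],
    [-0.533, -0.533, 0, 0, 0, -0.03, 0],
    [-0.8, -0.8, 0, 0, 0, -0.054, 0],
    [-1, -1, 0, 0, 0, -0.054, 0],
    [-1, -1, 0, 0, 0, -0.054, 0],
  ],
)

```text
time: 6.9
tool_pos: [0.4586, 0.013, 0.1323]
tcp_rot: [-2.504, -1.889, 0.012]
wrist_force: [0.3, 0.4, -0.6]
width: 0.997
grip_force: 0.0
```

Request:
servo_tool(
  series=[
    [-0.04, -0.05, -0.2, 0, 0, 0, 0],
    [-0.04, -0.05, -0.5, 0, 0, 0, 0],
    [-0.04, -0.05, -0.8, 0, 0, 0, 0],
    [-0.04, -0.05, -0.893, 0, 0, 0, 0],
    [-0.04, -0.05, -0.893, 0, 0, 0, 0.5],
    [-0.04, -0.05, -0.893, 0, 0, 0, 1],
    [-0.04, -0.05, -0.893, 0, 0, 0, 1],
    [-0.04, -0.05, -0.893, 0, 0, 0, 1],
    [-0.04, -0.05, -0.893, 0, 0, 0, 1],
    [-0.04, -0.05, -0.893, 0, 0, 0, 1],
    [-0.04, -0.05, -0.893, 0, 0, 0, 1],
    [-0.04, -0.05, -0.893, 0, 0, 0, 1],
  ],
)

```text
time: 8.1
tool_pos: [0.4606, 0.0076, 0.0038]
tcp_rot: [2.505, 1.893, 0.004]
wrist_force: [-0.3, 0.7, 6.0]
width: 0.227
grip_force: 30.9
```

Request:
servo_tool(
  series=[
    [0, 0, 0.3, 0, 0, 0, 1],
    [0, 0, 0.667, 0, 0, 0, 1],
    [0.3, 0.15, 0.667, 0, 0, 0, 1],
    [0.6, 0.3, 0.667, 0, 0, 0.03, 1],
    [0.8, 0.45, 0.667, 0, 0, 0.054, 1],
    [1, 0.515, 0.667, 0, 0, 0.054, 1],
    [1, 0.515, 0.667, 0, 0, 0.054, 1],
  ],
)

```text
time: 8.8
tool_pos: [0.6128, 0.0865, 0.103]
tcp_rot: [2.334, 2.1, 0.005]
wrist_force: [0.2, -0.1, 0.0]
width: 0.227
grip_force: 30.0
```

Request:
servo_tool(
  series=[
    [0.08, 0.3, 0, 0, 0, 0, 1],
    [0.08, 0.6, 0, 0, 0, 0, 1],
    [0.08, 0.85, 0, 0, 0, 0, 1],
    [0.08, 1, 0, 0, 0, 0, 1],
    [0.08, 1, 0, 0, 0, 0, 1],
    [0.08, 1, 0, 0, 0, 0, 1],
  ],
)

```text
time: 9.4
tool_pos: [0.6201, 0.2346, 0.102]
tcp_rot: [-2.336, -2.101, 0.002]
wrist_force: [-0.3, 0.4, -0.2]
width: 0.229
grip_force: 30.0
```

Request:
servo_tool(
  series=[
    [0, 0, -0.25, 0, 0, 0, 1],
    [0, 0, -0.5, 0, 0, 0, 1],
    [0, 0, -0.6, 0, 0, 0, 1],
    [0, 0, -0.633, 0, 0, 0, 1],
    [0, 0, -0.633, 0, 0, 0, 1],
    [0, 0, -0.633, 0, 0, 0, 0.55],
    [0, 0, -0.633, 0, 0, 0, 0.5],
    [0, 0, -0.633, 0, 0, 0, 0.45],
    [0, 0, -0.633, 0, 0, 0, 0.45],
    [0, 0, -0.4, 0, 0, 0, 0.45],
    [0, 0, -0.1, 0, 0, 0, 0.45],
    [0, 0, 0.1, 0, 0, 0, 0],
    [0, 0, 0.2, 0, 0, 0, 0],
    [0, 0, 0.2, 0, 0, 0, 0],
  ],
)

```text
time: 10.8
tool_pos: [0.623, 0.2356, 0.1356]
tcp_rot: [2.335, 2.098, 0.008]
wrist_force: [0.4, -0.4, -0.8]
width: 0.997
grip_force: 0.0
```

```bash
python3 w.py w3 .025
```

```text
t 10.8 tcp [0.623  0.2356 0.1356] yaw_y -0.107 w 0.997
[ 26. 168.] rect 445.6 299.8 [30.6 30.6] mean [0.4472 0.3011] yaw 1.004
[310. 273.] rect 618.7 203.3 [125.5  20.6] mean [0.6195 0.2079] yaw -0.082
```

View pics/w3.png

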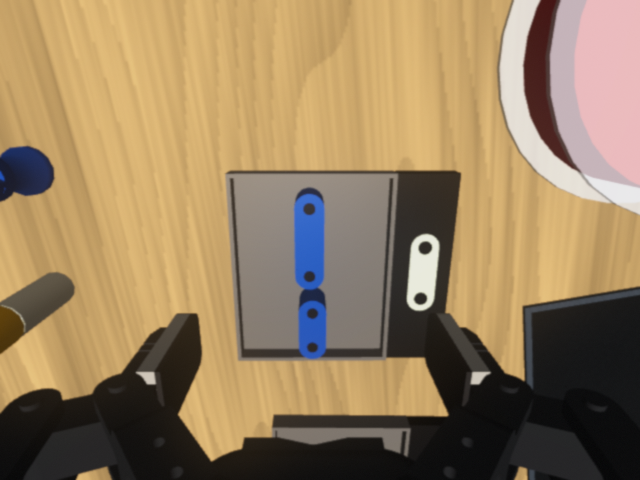

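Both links lie end to end in their tray at (310,240) and (312,328). Next, the rook.

Request:
servo_tool(
  series=[
    [-0.3, 0.1, 0.15, 0, 0, 0.01, 0],
    [-0.6, 0.2, 0.25, 0, 0, 0.02, 0],
    [-0.9, 0.3, 0.25, 0, 0, 0.034, 0],
    [-1, 0.417, 0.25, 0, 0, 0.034, 0],
    [-1, 0.417, 0.25, 0, 0, 0.034, 0],
  ],
)

```text
time: 11.35
tool_pos: [0.467, 0.298, 0.1669]
tcp_rot: [-2.217, -2.223, 0.008]
wrist_force: [0.4, 0.0, 0.5]
width: 1.003
grip_force: 0.0
```

Request:
servo_tool(
  series=[
    [-0.28, 0, 0, 0, 0, 0, 0],
    [-0.28, 0, 0, 0, 0, 0, 0],
    [-0.28, 0, 0, 0, 0, 0, 0],
    [-0.28, 0, 0, 0, 0, 0, 0],
  ],
)

```text
time: 11.75
tool_pos: [0.4299, 0.297, 0.1692]
tcp_rot: [2.222, 2.221, -0.001]
wrist_force: [-0.7, 0.3, 0.1]
width: 0.995
grip_force: 0.0
```

```bash
python3 w.py w4 .045; python3 -c "
from h import *
C=cam('wrist')
for n,z in (('rook_c',.025),('glue_c',.04)):
  for r in bot.mark_of(n,'wrist')[:2]: print(n,r['score'],ray(C,np.array([r['at'][1]*640,r['at'][0]*480]),z))"
```

```text
t 11.75 tcp [0.4299 0.297  0.1692] yaw_y -0.001 w 0.995
[313. 228.] rect 430.9 298.8 [28.6 30.4] mean [0.4307 0.299 ] yaw 0.077
[537. 318.] rect 600.9 220.4 [116.2  32.1] mean [0.6017 0.2264] yaw -0.055
[330. 429.] rect 444.4 122.9 [44.7 30. ] mean [0.4449 0.1218] yaw -1.357
rook_c 0.7 [[0.43125361 0.29614917 0.025     ]]
glue_c 0.77 [[0.42433965 0.21073664 0.04      ]]
```

View pics/w4.png

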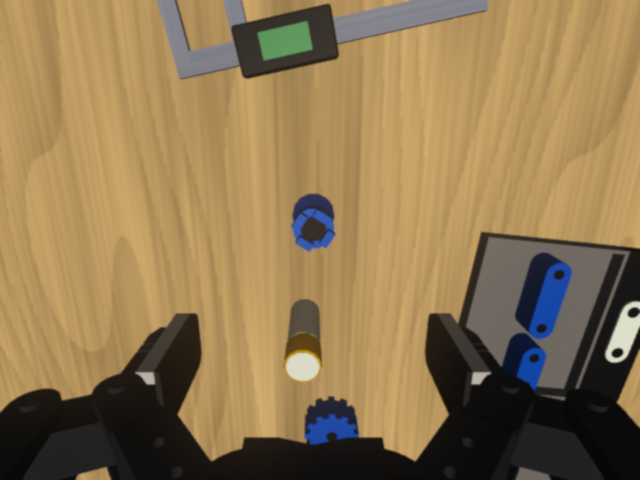

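The rook is centred at (313,228), with the glue stick at (302,340) well clear below it. I'll grip the head.

Request:
servo_tool(
  series=[
    [0, 0.01, -0.3, 0, 0, 0, 0],
    [0, 0.01, -0.6, 0, 0, 0, 0],
    [0, 0.01, -0.85, 0, 0, 0, 0],
    [0, 0.01, -0.987, 0, 0, 0, 0],
    [0, 0.01, -0.987, 0, 0, 0, 0.3],
    [0, 0.01, -0.987, 0, 0, 0, 0.5],
    [0, 0.01, -0.987, 0, 0, 0, 1],
    [0, 0.01, -0.987, 0, 0, 0, 1],
    [0, 0.01, -0.987, 0, 0, 0, 1],
    [0, 0.01, -0.987, 0, 0, 0, 1],
    [0, 0.01, -0.987, 0, 0, 0, 1],
    [0, 0.01, -0.987, 0, 0, 0, 1],
  ],
)

```text
time: 13.1
tool_pos: [0.4307, 0.3, 0.0239]
tcp_rot: [2.221, 2.221, 0.006]
wrist_force: [-0.1, -0.3, 6.1]
width: 0.336
grip_force: 29.7
```

Request:
servo_tool(
  series=[
    [0, 0, 0.2, 0, 0, 0, 1],
    [0, 0, 0.5, 0, 0, 0, 1],
    [0.1, 0, 0.8, 0, 0, 0, 1],
    [0.4, 0, 0.8, 0, 0, 0, 1],
    [0.6, -0.2, 0.8, 0, 0, 0, 1],
    [0.6, -0.4, 0.8, 0, 0, 0, 1],
  ],
)

```text
time: 13.7
tool_pos: [0.5234, 0.2389, 0.1438]
tcp_rot: [2.219, 2.22, 0.008]
wrist_force: [-0.1, -1.2, -1.2]
width: 0.334
grip_force: 29.9
```

Request:
servo_tool(
  series=[
    [0.2, -0.3, 0, 0, 0, 0, 1],
    [0.4, -0.6, 0, 0, 0, 0, 1],
    [0.6, -0.9, 0, 0, 0, 0, 1],
    [0.6, -1, 0, 0, 0, 0, 1],
  ],
)

```text
time: 14.1
tool_pos: [0.6116, 0.0858, 0.1426]
tcp_rot: [2.222, 2.217, 0.002]
wrist_force: [-0.1, 0.4, 0.7]
width: 0.332
grip_force: 29.9
```

Request:
servo_tool(
  series=[
    [0, -0.3, 0, 0, 0, 0, 1],
    [0, -0.6, 0, 0, 0, 0, 1],
    [0, -0.9, 0, 0, 0, 0, 1],
    [0, -1, 0, 0, 0, 0, 1],
  ],
)

```text
time: 14.5
tool_pos: [0.6087, -0.0649, 0.1421]
tcp_rot: [2.224, 2.217, -0.001]
wrist_force: [-0.6, -0.6, 0.4]
width: 0.337
grip_force: 29.9
```

Request:
servo_tool(
  series=[
    [0, -0.3, 0, 0, 0, 0, 1],
    [0, -0.6, 0, 0, 0, 0, 1],
    [0, -0.9, 0, 0, 0, 0, 1],
    [0, -1, 0, 0, 0, 0, 1],
    [0, -1, 0, 0, 0, 0, 1],
    [0, -1, 0, 0, 0, 0, 1],
  ],
)

```text
time: 15.1
tool_pos: [0.6089, -0.2099, 0.1417]
tcp_rot: [-2.221, -2.22, -0.001]
wrist_force: [0.2, 0.4, -0.2]
width: 0.336
grip_force: 29.9
```

Request:
servo_tool(
  series=[
    [0, 0, -0.25, 0, 0, 0, 1],
    [0, 0, -0.5, 0, 0, 0, 1],
    [0, 0, -0.7, 0, 0, 0, 1],
    [0, 0, -0.75, 0, 0, 0, 1],
    [0, 0, -0.777, 0, 0, 0, 1],
    [0, 0, -0.777, 0, 0, 0, 1],
    [0, 0, -0.777, 0, 0, 0, 0.6],
    [0, 0, -0.777, 0, 0, 0, 0.5],
    [0, 0, -0.777, 0, 0, 0, 0.3],
    [0, 0, -0.777, 0, 0, 0, 0.1],
    [0, 0, -0.777, 0, 0, 0, 0],
    [0, 0, -0.6, 0, 0, 0, 0],
    [0, 0, -0.3, 0, 0, 0, 0],
    [0, 0, 0, 0, 0, 0, 0],
    [0, 0, 0, 0, 0, 0, 0],
    [0, 0, 0, 0, 0, 0, 0],
  ],
)

```text
time: 16.7
tool_pos: [0.6104, -0.2117, 0.1442]
tcp_rot: [2.219, 2.218, 0.003]
wrist_force: [-0.4, 0.2, -0.8]
width: 1.0
grip_force: 0.0
```

```bash
python3 w.py w5 .045
```

```text
t 16.7 tcp [ 0.6104 -0.2117  0.1442] yaw_y -0.0 w 1.0
[30. 62.] rect 454.4 -106.4 [34.2 37.8] mean [ 0.4524 -0.1051] yaw 1.511
[311. 231.] rect 609.5 -206.9 [30.  41.8] mean [ 0.6102 -0.2049] yaw -0.009
```

View pics/w5.png

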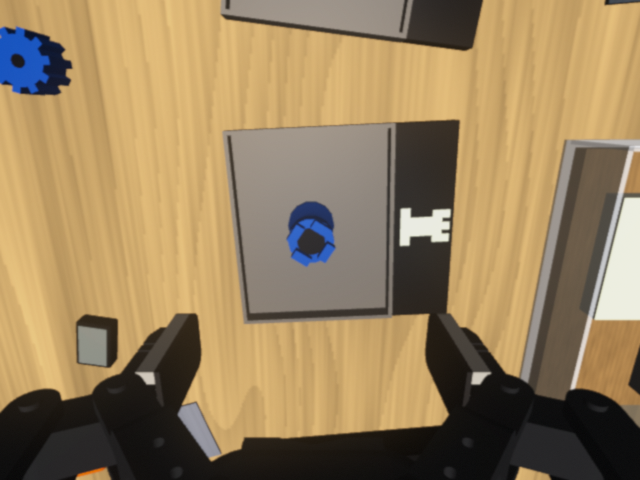

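The rook stands upright in its tray at (311,235). Next, the small gear.

Request:
servo_tool(
  series=[
    [-0.3, 0.1, 0, 0, 0, 0, 0],
    [-0.6, 0.3, 0, 0, 0, 0, 0],
    [-0.9, 0.5, 0, 0, 0, 0, 0],
    [-1, 0.6, 0, 0, 0, 0, 0],
    [-1, 0.6, 0, 0, 0, 0, 0],
  ],
)

```text
time: 17.25
tool_pos: [0.4536, -0.1183, 0.1385]
tcp_rot: [-2.215, -2.217, 0.005]
wrist_force: [-0.1, 0.0, 0.2]
width: 1.006
grip_force: 0.0
```

Request:
servo_tool(
  series=[
    [-0.193, 0.133, 0, 0, 0, 0, 0],
    [-0.193, 0.133, 0, 0, 0, 0, 0],
    [-0.193, 0.133, -0.3, 0, 0, 0, 0],
    [-0.193, 0.133, -0.6, 0, 0, 0, 0],
    [-0.193, 0.133, -0.85, 0, 0, 0, 0],
    [-0.193, 0.133, -0.93, 0, 0, 0, 0],
    [-0.193, 0.133, -0.93, 0, 0, 0, 0.5],
    [-0.193, 0.133, -0.93, 0, 0, 0, 1],
    [-0.193, 0.133, -0.93, 0, 0, 0, 1],
    [-0.193, 0.133, -0.93, 0, 0, 0, 1],
    [-0.193, 0.133, -0.93, 0, 0, 0, 1],
    [-0.193, 0.133, -0.93, 0, 0, 0, 1],
    [-0.193, 0.133, -0.93, 0, 0, 0, 1],
  ],
)

```text
time: 18.55
tool_pos: [0.4324, -0.1018, 0.0045]
tcp_rot: [2.218, 2.218, 0.003]
wrist_force: [0.4, 0.3, 5.8]
width: 0.431
grip_force: 30.3
```

Request:
servo_tool(
  series=[
    [0, 0, 0.3, 0, 0, 0, 1],
    [0, 0, 0.667, 0, 0, 0, 1],
    [0.3, 0.1, 0.667, 0, 0, 0, 1],
    [0.6, 0.2, 0.667, 0, 0, 0, 1],
    [0.8, 0.3, 0.667, 0, 0, 0, 1],
    [1, 0.4, 0.667, 0, 0, 0, 1],
    [1, 0.4, 0.667, 0, 0, 0, 1],
  ],
)

```text
time: 19.25
tool_pos: [0.5844, -0.0395, 0.1039]
tcp_rot: [2.217, 2.221, 0.006]
wrist_force: [0.1, -0.4, 0.5]
width: 0.432
grip_force: 30.5
```

Request:
servo_tool(
  series=[
    [0.22, 0, 0, 0, 0, 0, 1],
    [0.22, 0, 0, 0, 0, 0, 1],
    [0.22, 0, 0, 0, 0, 0, 1],
    [0.22, 0, -0.3, 0, 0, 0, 1],
    [0.22, 0, -0.5, 0, 0, 0, 1],
    [0.22, 0, -0.6, 0, 0, 0, 1],
    [0.22, 0, -0.637, 0, 0, 0, 1],
    [0.22, 0, -0.637, 0, 0, 0, 1],
    [0.22, 0, -0.637, 0, 0, 0, 0.5],
    [0.22, 0, -0.637, 0, 0, 0, 0.4],
    [0.22, 0, -0.637, 0, 0, 0, 0.35],
    [0.22, 0, -0.637, 0, 0, 0, 0.35],
    [0.22, 0, -0.4, 0, 0, 0, 0.35],
    [0.22, 0, -0.1, 0, 0, 0, 0.35],
    [0.22, 0, 0.1, 0, 0, 0, 0],
    [0.22, 0, 0.2, 0, 0, 0, 0],
    [0.22, 0, 0.2, 0, 0, 0, 0],
  ],
)

```text
time: 20.95
tool_pos: [0.6152, -0.0413, 0.1353]
tcp_rot: [2.218, 2.218, 0.005]
wrist_force: [-0.3, -0.8, -0.3]
width: 0.998
grip_force: 0.0
```

```bash
python3 w.py w6 .025
```

```text
t 20.95 tcp [ 0.6152 -0.0413  0.1353] yaw_y -0.0 w 0.998
[39. 30.] rect 459.0 82.4 [50.8 32.6] mean [0.459  0.0835] yaw -1.355
[309. 234.] rect 613.5 -41.1 [36.9 39. ] mean [ 0.614  -0.0399] yaw -0.442
[306. 422.] rect 610.6 -197.8 [41.6 29.6] mean [ 0.6106 -0.1966] yaw 0.037
```

View pics/w6.png

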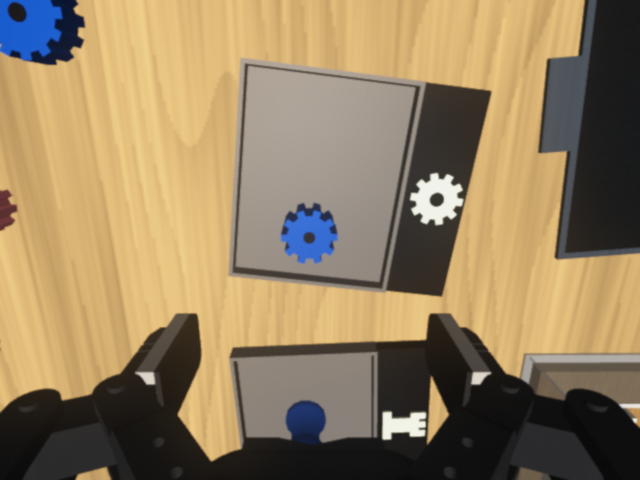

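The small gear lies flat in the gears tray at (309,234). Next, the big gear.

Request:
servo_tool(
  series=[
    [-0.3, 0.2, 0, 0, 0, 0, 0],
    [-0.6, 0.5, 0, 0, 0, 0, 0],
    [-0.9, 0.8, 0, 0, 0, 0, 0],
    [-1, 0.9, 0, 0, 0, 0, 0],
    [-1, 0.9, 0, 0, 0, 0, 0],
  ],
)

```text
time: 21.5
tool_pos: [0.4562, 0.0962, 0.1284]
tcp_rot: [-2.213, -2.221, 0.01]
wrist_force: [-0.4, 0.5, -0.1]
width: 0.998
grip_force: 0.0
```

Request:
servo_tool(
  series=[
    [-0.117, 0, 0, 0, 0, 0, 0],
    [-0.117, 0, 0, 0, 0, 0, 0],
    [-0.117, 0, -0.3, 0, 0, 0, 0],
    [-0.117, 0, -0.6, 0, 0, 0, 0],
    [-0.117, 0, -0.8, 0, 0, 0, 0],
    [-0.117, 0, -0.893, 0, 0, 0, 0],
    [-0.117, 0, -0.893, 0, 0, 0, 0.5],
    [-0.117, 0, -0.893, 0, 0, 0, 1],
    [-0.117, 0, -0.893, 0, 0, 0, 1],
    [-0.117, 0, -0.893, 0, 0, 0, 1],
    [-0.117, 0, -0.893, 0, 0, 0, 1],
    [-0.117, 0, -0.893, 0, 0, 0, 1],
    [-0.117, 0, -0.893, 0, 0, 0, 1],
  ],
)

```text
time: 22.8
tool_pos: [0.446, 0.094, -0.001]
tcp_rot: [2.221, 2.221, 0.001]
wrist_force: [0.6, -0.2, 1.8]
width: 0.577
grip_force: 31.3
```

Request:
servo_tool(
  series=[
    [0, 0, 0.3, 0, 0, 0, 1],
    [0, 0, 0.667, 0, 0, 0, 1],
    [0.3, -0.1, 0.667, 0, 0, 0, 1],
    [0.6, -0.2, 0.667, 0, 0, 0, 1],
    [0.8, -0.4, 0.667, 0, 0, 0, 1],
    [1, -0.463, 0.667, 0, 0, 0, 1],
    [1, -0.463, 0.667, 0, 0, 0, 1],
  ],
)

```text
time: 23.5
tool_pos: [0.5996, 0.0227, 0.0993]
tcp_rot: [2.222, 2.217, 0.004]
wrist_force: [-0.3, -0.9, -0.7]
width: 0.57
grip_force: 31.5
```

Request:
servo_tool(
  series=[
    [0.17, 0, 0, 0, 0, 0, 1],
    [0.17, 0, 0, 0, 0, 0, 1],
    [0.17, 0, 0, 0, 0, 0, 1],
    [0.17, 0, -0.3, 0, 0, 0, 1],
    [0.17, 0, -0.5, 0, 0, 0, 1],
    [0.17, 0, -0.6, 0, 0, 0, 1],
    [0.17, 0, -0.637, 0, 0, 0, 1],
    [0.17, 0, -0.637, 0, 0, 0, 1],
    [0.17, 0, -0.637, 0, 0, 0, 0.35],
    [0.17, 0, -0.637, 0, 0, 0, 0.28],
    [0.17, 0, -0.637, 0, 0, 0, 0.25],
    [0.17, 0, -0.637, 0, 0, 0, 0.25],
    [0.17, 0, -0.637, 0, 0, 0, 0.25],
    [0.17, 0, -0.4, 0, 0, 0, 0.25],
    [0.17, 0, -0.1, 0, 0, 0, 0.25],
    [0.17, 0, 0.1, 0, 0, 0, 0],
    [0.17, 0, 0.3, 0, 0, 0, 0],
    [0.17, 0, 0.5, 0, 0, 0, 0],
    [0.17, 0, 0.5, 0, 0, 0, 0],
  ],
)

```text
time: 25.4
tool_pos: [0.6247, 0.0244, 0.1795]
tcp_rot: [2.216, 2.216, 0.011]
wrist_force: [0.6, -0.2, 0.2]
width: 0.999
grip_force: 0.0
```

```bash
python3 w.py w7 .025; python3 -c "
from h import *
cv2.imwrite('pics/scene1.png',bot.read_camera('scene')[...,::-1])"
```

```text
t 25.4 tcp [0.6247 0.0244 0.1795] yaw_y -0.0 w 0.999
[296.  25.] rect 615.5 158.9 [35.3 19.9] mean [0.6157 0.1603] yaw -0.123
[306. 219.] rect 621.6 24.4 [49.7 49. ] mean [0.6216 0.0249] yaw -1.175
[297. 292.] rect 613.8 -38.1 [43.9 36.8] mean [ 0.6141 -0.0381] yaw -0.172
[297. 434.] rect 613.2 -184.8 [19.2 30.4] mean [ 0.6123 -0.1858] yaw 1.244
```

View pics/w7.png

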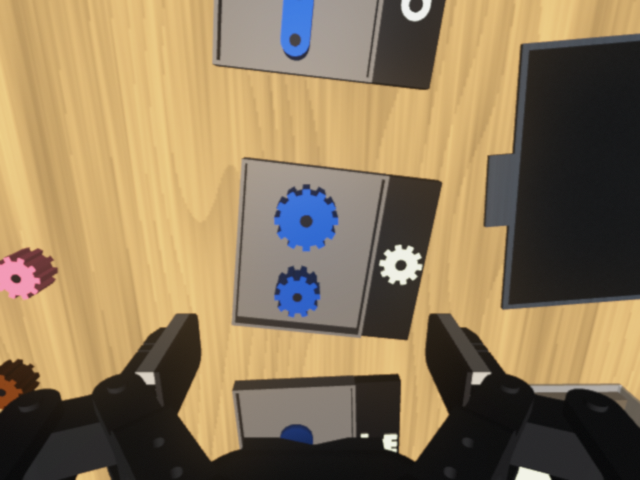

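View pics/scene1.png

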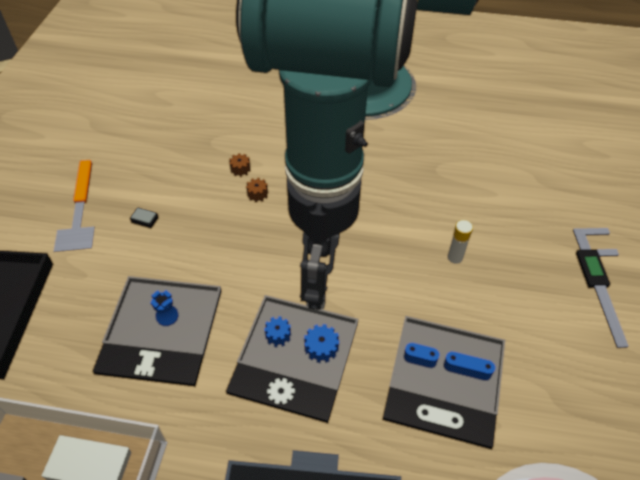

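Both gears lie flat at (306,217) and (297,292). In the scene view the rook stands at (164,308), the links lie at (422,354) and (470,364), and the glue stick is upright at (460,240). I'll hand the job in.

```bash
python3 -c "
from workcell import bot
print(bot.finish_job())"
```

```text
the job is handed in; nothing more can be done
None
```

All five parts are in their trays: gears and links flat side by side, rook upright, glue stick still standing. I handed the job in at about 25.5 s of robot time; no verdict came back.

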